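# Bench-check a repaired angle gauge on a lopsided stud

### The job

Bench-check the repaired angle gauge: pick it up, set the middle of its foot down gently on the round-headed stud of the test block, and rock it sideways on the stud until its free-swinging pointer settles on the index tab. Do not tip it forwards or backwards and leave the other things on the bench where they are. The program finishes while holding: keep the gauge gripped, resting on the stud, with the pointer still and on the tab.

Things in the scene. Friction and masses are not known exactly. Their poses are not given: they have to be found in the camera images.
- gauge: Angle gauge, loose, 0.3 to 0.5 kg, upright at the start. Flat foot 50 (x) x 110 (y) x 12 mm; upright white dial plate 10 (x) x 100 (y) mm, z 12 to 130; black handle block on top, see handle. Origin: centre of the foot's underside; z up; x out of the dial face, which looks away from the robot (within 0.35 rad); y along the foot. Rocking turns it about its x axis.
- handle (a point): Middle of the gauge's rubber handle block, 155 mm above the foot's underside; a good place for the TCP. The block is 30 (x) x 26 (y) mm, z 130 to 172 mm; grip it across its 26 mm, fingers closing along y.
- pivot (a point): Point on the gauge: the pointer's pivot, 115 mm above the foot's underside, 11 mm in front (+x) of the middle plane of the gauge.
- pointer (a joint): Dark steel pendulum pointer on the dial's +x face, swinging freely about the gauge's x axis; it settles straight down within about 2 s. Rad: 0 along the gauge's own -z (gauge upright), positive with its tip towards the gauge's +y. Rocking the gauge by a about its +x axis makes it settle at -a.
- pointer_tip (a point): Tip of the pointer, 85 mm from the pivot.
- index (a joint): Dark steel index tab, 12 mm wide with a V nose, clamped on the dial's lower rim; not to be moved. Rad, same zero and direction as the pointer: its angle about the pivot, 0.16 to 0.48, different each time. The pointer is on the tab when both values are equal.
- index_tip (a point): Nose of the index tab, 85 mm from the pivot.
- block: Test block, fixed to the bench: finned aluminium offcut 90 x 90 x 25 mm with an upright steel stud in the middle. Origin: centre of the underside; z up. The stud's lopsided head is a ball of radius 16 mm centred 49 mm above the bench, with a smaller ball grown into its side (radius 10 mm, centre 13 mm to the block's -x, its top 11 mm below the crown).
- crown (a point): Highest point of the stud's head, 65 mm above the bench.
- meter: Bystander: grey hand-held meter lying flat, 75 (x) x 145 (y) x 34 mm. Origin: centre of the underside.
- tape: Bystander: roll of paper tape lying flat, 66 mm across, 20 mm high. Origin: centre of the underside.
- jar: Bystander: small amber jar, 52 mm across, 70 mm high. Origin: centre of the underside.
- driver: Bystander: screwdriver lying on the bench, 170 mm long along its x.
There are look-alikes about, which are no part of the job. Leave any blue, pink or red look-alike of the gauge alone.

How it is judged:
By the outcome, as a careful person would: the job done as asked, in the order asked, and still so for the second after the job is handed in, while the arm keeps its last pose, push and grip.
It also fails if it takes over 45 s, if anything falls off the work surface, if the arm or the gripper's body presses on something with over 40 N, if the wrist force passes 120 N, or if a joint passes its speed limit or range.

### The arm

A 6-joint arm with a two-finger parallel gripper is mounted at the origin on the work surface. World frame = base frame: x ahead of the robot, y to its left, z up, the work surface at z = 0. Lengths are in m, angles in rad, forces in N, time in s.
With the tool pointing down it reaches from about 0.325 to 0.775 m from the base axis. Payload 5.5 kg.
Tool frame: the origin (TCP) lies between the finger pads, 19 mm behind the fingertips; this is the grasp point; z points along the fingers, y is the line along which they close (so a half turn about z gives the same grasp; the last joint's range is limited). The gripper opens to 88 mm and grips with 3 to 60 N. Pads are 20 mm wide; open, the fingers measure 115 mm over their backs; the gripper's body (75 mm by 178 mm) begins 61 mm behind the grasp point.
Start: joints at [1.069, 0.091, 1.231, -0, 1.82, -0.057], TCP at [0.258, 0.542, 0.241] pointing down, gripper open.
Joint ranges: [-2.87, 2.87], [-0.86, 2.18], [0.17, 2.46], [-1.51, 4.65], [0.06, 2.69], [-2.65, 2.65]. Speed limits (rad/s): [2.57, 2.57, 3.01, 3.14, 3.14, 3.14].

### API

Orientations are given as a unit quaternion [w, x, y, z].
In Python, from bench import * gives the robot as it stands. Calls block until the motion is done:
- move_to(position, orientation): joint-space move of the TCP to a pose.
- move_l(position, speed=0.15, orientation=None): straight line of the TCP; orientation=None keeps the orientation; speed is the mean speed in m/s.
- movej(angles): joint-space move.
- gripper_open() and close(): open the fingers fully, or close them until they stop; the grip force is fixed at half the most.
- hold(seconds).
- inverse_kinematics(position, orientation): joint angles nearest the present ones, or None.
- state(): the state.
- get_image(name): name is "side" or "top"; returns a dict with "frame" (420x560x3 uint8, blue, green, red), "depth" (420x560 float32, m along the optical axis (not along the pixel's ray), 0 where there is no reading), "camera_matrix" (3x3 intrinsics, pixels), "k1" (the pictures are not rectified: a ray, as slopes to the right and down, at radius r is drawn at 1 + k1 r^2 times it, then the intrinsics apply), "view" (4x4, takes a point from world to camera coordinates). Camera axes: x right, y up, looking along -z (the intrinsics and any distortion apply to the point x, -y, -z); pixel columns grow to the right and rows downward; lengths in m; the calibration is good to about 2 mm. A picture is of the moment at which its call begins.
A pose or a line that the arm cannot do raises IKError and nothing moves.
- job_done(): hands the job in; it is judged then, once.
The state is a dict: "time": time; "joint_pos": joint angles; "dq": joint speeds; "joint_torque": joint torques, N m; "ee_pos": TCP position; "ee_rot": TCP orientation; "ft_force": force on the tool from outside, world axes, zero at the start; "moment": the same for the moment, N m; "finger_gap": finger opening in m; "finger_force": force on a finger pad.
Only numpy, scipy, OpenCV 4.12 (cv2) and the standard library are available. Lean on these libraries where they do the work, as an engineer would, in place of code of your own. Each camera call takes 0.05 s, during which the arm holds its last target. There are 200 camera calls.

## Working session

There is one attempt and no reset: what is moved stays moved. The work goes in short steps, each a Python script; the robot and the scene stay as the last script left them, time stands still between calls to the robot, and variables do not carry over. Pictures are saved under pics/ and viewed, at most 10 in all, crops included, and the job is handed in when it is done.

```bash
mkdir -p pics; ls
cat > h.py <<'E'
import numpy as np, cv2
from bench import *
def save(im,n): cv2.imwrite('pics/'+n+'.png',im)
def unproj(d,u,v,z=None):
    """pixel(s)-> world using depth"""
    K=d["camera_matrix"];k1=d["k1"]
    u=np.atleast_1d(u).astype(float);v=np.atleast_1d(v).astype(float)
    p=cv2.undistortPoints(np.stack([u,v],1)[:,None],np.array(K),np.array([k1,0,0,0.]))[:,0]
    if z is None: z=d["depth"][v.round().astype(int),u.round().astype(int)]
    c=np.stack([p[:,0]*z,-p[:,1]*z,-z*np.ones(len(p)),np.ones(len(p))],1)
    return (np.linalg.inv(d["view"])@c.T).T[:,:3]
def proj(d,P):
    P=np.atleast_2d(P); c=(np.array(d["view"])@np.c_[P,np.ones(len(P))].T).T
    x=np.stack([c[:,0]/-c[:,2],-c[:,1]/-c[:,2]],1); r2=(x**2).sum(1,keepdims=True); x=x*(1+d["k1"]*r2)
    K=np.array(d["camera_matrix"]); return x@K[:2,:2].T+K[:2,2]
E
python3 - <<'E'
from h import *
for n in("side","top"):
    d=get_image(n); save(d["frame"],n+"0"); np.savez(n+"0.npz",**d)
    V=np.linalg.inv(d["view"]); print(n,V.round(3),d["k1"],np.array(d["camera_matrix"]).round(1).tolist())
print(state())
E
```

```text
pics
side [[ 0.929  0.244 -0.279  0.116]
 [-0.371  0.604 -0.706 -0.961]
 [-0.004  0.759  0.651  1.018]
 [ 0.     0.     0.     1.   ]] -0.14403061200048967 [[494.7, 0.0, 285.8], [0.0, 494.7, 211.9], [0.0, 0.0, 1.0]]
top [[-8.000e-03  9.770e-01 -2.130e-01  3.160e-01]
 [-1.000e+00 -8.000e-03 -1.000e-03 -1.700e-02]
 [-3.000e-03  2.130e-01  9.770e-01  1.075e+00]
 [ 0.000e+00  0.000e+00  0.000e+00  1.000e+00]] -0.0016935338539561726 [[389.8, 0.0, 279.4], [0.0, 389.8, 207.1], [0.0, 0.0, 1.0]]
{'time': 0.1, 'joint_pos': array([ 1.06932772e+00,  9.17117378e-02,  1.23177898e+00, -4.23459182e-06,
        1.81982480e+00, -5.66772643e-02]), 'dq': array([-9.16916531e-04, -2.07340235e-03, -2.98558475e-03,  9.62487387e-04,
       -2.78028508e-05,  3.71720112e-04]), 'joint_torque': array([ 1.69885854e-03, -4.47855198e+01, -4.07571530e+01,  6.98389392e-02,
        2.83916347e-02, -1.43829216e-04]), 'ee_pos': array([0.25803042, 0.54140259, 0.24035532]), 'ee_rot': array([-2.35320915e-04,  2.20567351e-01,  9.75371366e-01, -8.28669426e-04]), 'ft_force': array([-0.01102625, -0.13046788,  0.42390343]), 'moment': array([-0.04461366, -0.01857335,  0.02407111]), 'finger_force': 0.0, 'finger_gap': 0.08757750430034693}
```

View pics/side0.png

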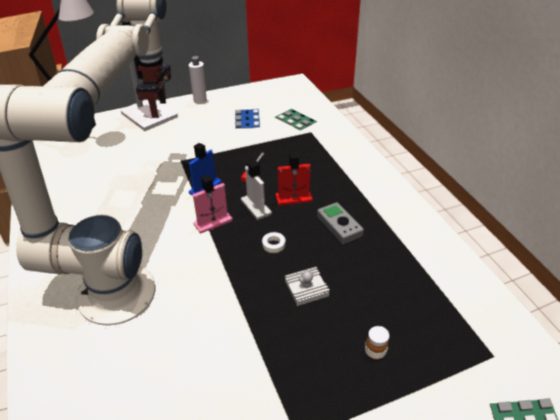

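View pics/top0.png

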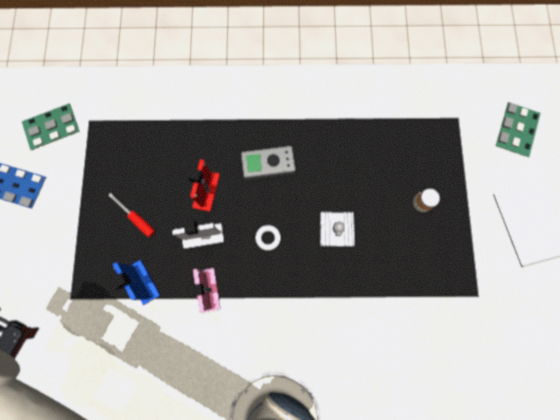

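The white, black-handled gauge is at side (257,190) and top (200,235). The look-alikes in the side view are blue (203,170), pink (211,207) and red (294,183). Only the white one fits the white dial plate in the description. The block with its stud is at side (307,285) and top (338,229). I'll confirm with a crop and measure.

Run:
```python
from h import *
ds={n:dict(np.load(n+"0.npz")) for n in("side","top")}
a=cv2.resize(ds["side"]["frame"][150:230,180:320],None,fx=5,fy=5,interpolation=cv2.INTER_CUBIC)
b=cv2.resize(ds["top"]["frame"][205:255,165:235],None,fx=5,fy=5,interpolation=cv2.INTER_CUBIC)
b2=cv2.resize(ds["top"]["frame"][205:255,310:365],None,fx=5,fy=5,interpolation=cv2.INTER_CUBIC)
c=np.zeros((400+250,700,3),np.uint8)[:600]; cc=np.zeros((600,700,3),np.uint8); cc[:350]=a[:350]; cc[350:600,:350]=b; cc[350:600,350:625]=b2; save(cc,"crop0")
v,u=np.mgrid[0:420,0:560]
def rect(P): # minAreaRect in mm
    (c,s,an)=cv2.minAreaRect((P[:,:2]*1000).astype(np.float32)); return np.round(c,1),np.round(s,1),round(an,1)
for n,d in ds.items():
    P=unproj(d,u.ravel(),v.ravel()).reshape(420,560,3); ok=d["depth"]>0
    f=d["frame"].astype(int); br=f.max(2); sat=f.max(2)-f.min(2)
    print(n,"bench z",np.median(P[(P[...,0]>.3)&(P[...,0]<.6)&(abs(P[...,1])<.2)&ok][:,2]))
    r=(slice(205,255),slice(165,235)) if n=="top" else (slice(155,222),slice(238,277))
    Q=P[r][ok[r]]; B=br[r][ok[r]]; S=sat[r][ok[r]]
    for lo,hi in((.004,.02),(.03,.125),(.135,.165),(.165,.18)):
        m=(Q[:,2]>lo)&(Q[:,2]<hi)&(S<40)
        if m.sum()>3: print("gauge",lo,hi,m.sum(),Q[m].mean(0).round(4),rect(Q[m]))
    r=(slice(205,255),slice(310,365)) if n=="top" else (slice(260,308),slice(280,332))
    Q=P[r][ok[r]]
    m=(Q[:,2]>.015)&(Q[:,2]<.03); print("block",m.sum(),Q[m].mean(0).round(4),rect(Q[m]))
    m=(Q[:,2]>.045); H=Q[m]
    from scipy.optimize import least_squares
    m2=H[:,2]>.055
    print("head",m.sum(),H[:,2].max(),H[m2].mean(0).round(4))
    s=least_squares(lambda q:np.linalg.norm(H[m2]-np.r_[q,.049],axis=1)-.016,H[m2].mean(0)[:2]); print(s.x.round(4),s.cost)
```

```text
side bench z 0.0034794918766667404
gauge 0.004 0.02 844 [0.5039 0.2616 0.0083] (array([508.7, 301.5]), array([365.1, 134.6]), 69.1)
gauge 0.03 0.125 394 [0.4684 0.1872 0.0769] (array([472.2, 198.9]), array([ 20.6, 106.6]), 10.6)
gauge 0.135 0.165 103 [0.4676 0.1903 0.1501] (array([460.8, 208.3]), array([32.6, 62. ]), 26.2)
gauge 0.165 0.18 71 [0.469  0.1929 0.1719] (array([470.3, 194.9]), array([28.1, 34.7]), 86.9)
block 815 [ 0.4824 -0.1799  0.0225] (array([ 484.8, -174. ]), array([95.1, 91.2]), 88.6)
head 127 0.06888932034695272 [ 0.4832 -0.1768  0.0615]
[ 0.4847 -0.1738] 0.00018771591989336095
top bench z 0.0009105227511121416
gauge 0.004 0.02 453 [0.4645 0.1926 0.0106] (array([488.3, 206.2]), array([195.1, 137.8]), 89.5)
gauge 0.03 0.125 224 [0.4652 0.1915 0.0756] (array([464.1, 195.8]), array([ 8.2, 99.9]), 13.6)
gauge 0.135 0.165 54 [0.4636 0.189  0.1499] (array([463.9, 189. ]), array([18.1, 37.7]), 58.0)
gauge 0.165 0.18 146 [0.4683 0.1964 0.1714] (array([468.9, 196.7]), array([30.1, 25.5]), 9.2)
block 930 [ 0.4824 -0.1722  0.0208] (array([ 483.3, -173.7]), array([89.3, 90.3]), 89.1)
head 130 0.06834852301530314 [ 0.4823 -0.1721  0.0605]
[ 0.4837 -0.1734] 9.245917584816494e-05
```

View pics/crop0.png

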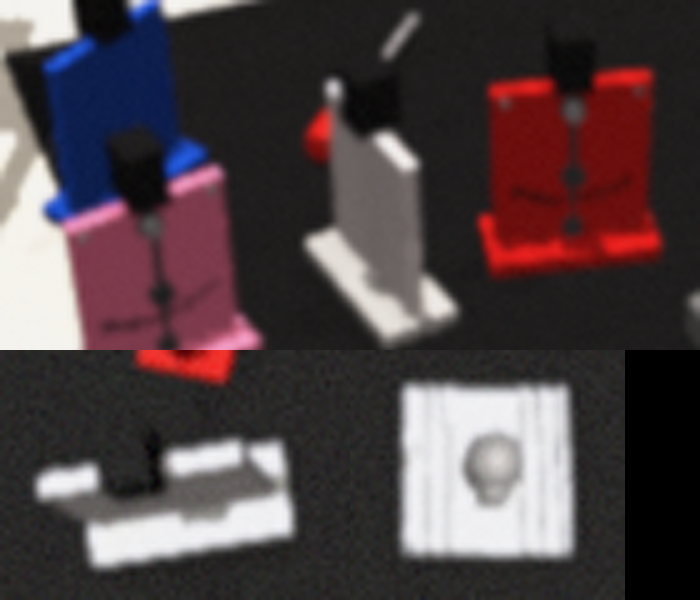

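The crop confirms the white gauge with the black handle. Its dial looks +x (up in the top view), with a yaw of about +0.19 rad. The stud's small lobe points to -x. I'll check IK, then grasp.

```bash
cat >> h.py <<'E'
from scipy.spatial.transform import Rotation as Ro
def quat(psi,roll=0.,flip=0):
    """tool pose for gauge yaw psi, rocked by roll about its own x; tool down when roll=0"""
    R=Ro.from_euler('z',psi)*Ro.from_euler('x',roll)*Ro.from_euler('x',np.pi)*Ro.from_euler('z',np.pi*flip)
    return R.as_quat(scalar_first=True)
C=np.array([.484,-.1735,.049])  # ball centre
def tcp_at(psi,roll,h,lift=0.,R=.016):
    """TCP with foot middle tangent to ball, h = TCP above the foot underside"""
    G=Ro.from_euler('z',psi)*Ro.from_euler('x',roll)
    return C+G.apply([0,0,R+h])+[0,0,lift]
E
python3 - <<'E'
from h import *
for flip in(0,1):
    for p,q in[((.469,.196,.28),quat(.19,0,flip))]+[(tcp_at(ps,r,.155,l),quat(ps,r,flip)) for ps in(-1.57,-2.) for r,l in((0,.06),(0,0),(-.2,0),(-.5,0))]:
        j=inverse_kinematics(p,q); print(flip,np.round(p,3),None if j is None else np.round(j,2))
E
```

```text
0 [0.469 0.196 0.28 ] [ 0.33 -0.14  1.39 -0.    1.89  1.71]
0 [ 0.484 -0.174  0.28 ] None
0 [ 0.484 -0.174  0.22 ] None
0 [ 0.518 -0.173  0.217] None
0 [ 0.566 -0.173  0.199] None
0 [ 0.484 -0.174  0.28 ] None
0 [ 0.484 -0.174  0.22 ] None
0 [ 0.515 -0.188  0.217] None
0 [ 0.559 -0.208  0.199] None
1 [0.469 0.196 0.28 ] [ 0.33 -0.14  1.39 -0.    1.89 -1.43]
1 [ 0.484 -0.174  0.28 ] [-0.41 -0.13  1.38 -0.    1.89 -0.41]
1 [ 0.484 -0.174  0.22 ] [-0.41 -0.14  1.5  -0.    1.79 -0.41]
1 [ 0.518 -0.173  0.217] [-0.34  0.11  1.26 -0.07  1.95 -0.37]
1 [ 0.566 -0.173  0.199] [-0.28  0.5   0.9  -0.17  2.23 -0.35]
1 [ 0.484 -0.174  0.28 ] [-0.41 -0.13  1.38 -0.    1.89  0.02]
1 [ 0.484 -0.174  0.22 ] [-0.41 -0.14  1.5  -0.    1.79  0.02]
1 [ 0.515 -0.188  0.217] [-0.41  0.12  1.25  0.    1.97  0.02]
1 [ 0.559 -0.208  0.199] [-0.42  0.52  0.86  0.01  2.26  0.02]
```

Run:
```python
from h import *
q=quat(.19,0,1)
move_to([.469,.196,.27],q)
move_l([.469,.196,.157],.12)
s=state();print(s["time"],s["ee_pos"],s["ft_force"])
close(); s=state(); print(s["finger_gap"],s["finger_force"],s["ft_force"])
move_l([.469,.196,.32],.12); hold(.3); s=state(); print(s["time"],s["finger_gap"],s["ft_force"],s["moment"])
move_l(tcp_at(-2.,0,.157,.07),.16,quat(-2.,0,1)); hold(1.5)
s=state(); print(s["time"],s["ee_pos"],s["ft_force"],s["moment"])
d=get_image("side"); np.savez("side1.npz",**d)
t=get_image("top"); np.savez("top1.npz",**t)
P=np.array(proj(d,tcp_at(-2.,0,.09,.07)))[0].astype(int); print(P)
save(cv2.resize(d["frame"][P[1]-60:P[1]+60,P[0]-70:P[0]+70],None,fx=5,fy=5,interpolation=cv2.INTER_CUBIC),"s1")
```

```text
2.6917 [0.46943056 0.19620085 0.15810161] [ 0.72084051  1.62930187 -0.15290688]
0.025738307984782677 29.959681034088135 [ 0.4383269  -0.44170653 -0.63968543]
5.475 0.025964190324287036 [ 0.83730061 -0.16703078 -3.09364263] [ 0.04704648  0.05331292 -0.05089142]
9.4417 [ 0.48400516 -0.17348458  0.29197857] [-0.1125568 -0.3830629 -3.5786915] [-0.03332764  0.10198921 -0.0312387 ]
[307 227]
```

View pics/s1.png

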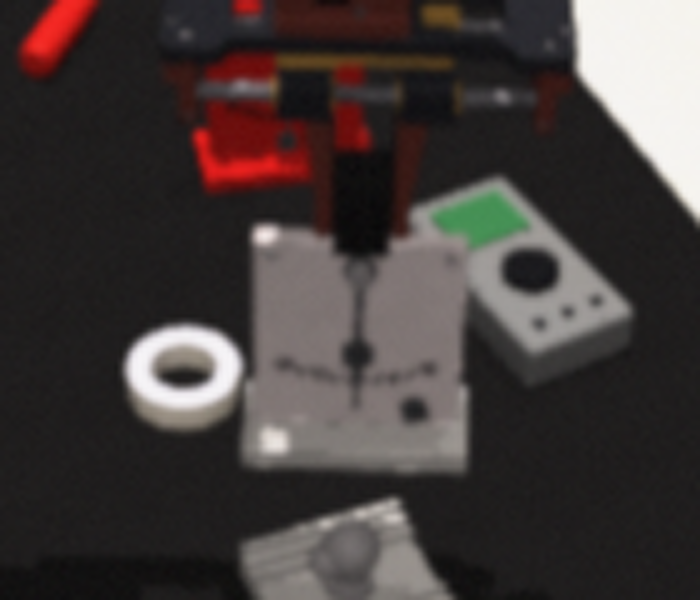

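The gauge hangs upright with its dial facing the camera. In the crop the pointer runs from the pivot (358,270) to the tip (356,408), and the tab is at (413,410), to the right, which is +y. Next I'll measure the plate pose and the index angle.

```bash
cat > m.py <<'E'
from h import *
def meas(d,psi,roll,pos,h=.157,dx=0.,show=None):
    G=Ro.from_euler('z',psi)*Ro.from_euler('x',roll); O=np.array(pos)-G.apply([0,0,h])
    def toplane(uv,x):  # pixel -> gauge (y,z) on plane x
        uv=np.atleast_2d(uv).astype(float); a=unproj(d,uv[:,0],uv[:,1],1.); c=np.linalg.inv(d["view"])[:3,3]
        a=G.inv().apply(a-O); c=G.inv().apply(c-O); t=(x-c[0])/(a[:,0]-c[0]); return (c+(a-c)*t[:,None])[:,1:]
    # rectified dial image, 5 px/mm: col=(y+60), row=(135-z)
    yy,zz=np.meshgrid(np.arange(-60,60,.2)/1e3,np.arange(135,-5,-.2)/1e3)
    W=O+G.apply(np.c_[np.full(yy.size,.011+dx),yy.ravel(),zz.ravel()])
    uv=proj(d,W).astype(np.float32).reshape(*yy.shape,2)
    rect=cv2.remap(d["frame"],uv[...,0],uv[...,1],cv2.INTER_CUBIC)
    v,u=np.mgrid[0:420,0:560]; P=unproj(d,u.ravel(),v.ravel()); P=G.inv().apply(P-O)
    m=(d["depth"].ravel()>0)&(abs(P[:,1])<.045)&(P[:,2]>.03)&(P[:,2]<.125)&(abs(P[:,0])<.03)
    Q=P[m]; A=np.c_[np.ones(len(Q)),Q[:,1],Q[:,2]-.08]; c=np.linalg.lstsq(A,Q[:,0],rcond=None)[0]
    f=(d["depth"].ravel()>0)&(abs(P[:,0])<.05)&(abs(P[:,1])<.075)&(P[:,2]>-.006)&(P[:,2]<.018)
    return rect,c,P[f]
E
python3 - <<'E'
from m import *
d=dict(np.load("side1.npz")); pos=[.484,-.1735,.292]
r,c,F=meas(d,-2.,0,pos); print("plate x@z80, dx/dy, dx/dz",c.round(4)); print("foot y",np.percentile(F[:,1],[1,99]),"x",np.percentile(F[:,0],[1,99]),"z",np.percentile(F[:,2],[5,50,95]))
cv2.imwrite("pics/rect1.png",r)
t=dict(np.load("top1.npz")); r2,c2,F2=meas(t,-2.,0,pos)
print("top foot",np.percentile(F2[:,1],[1,99]),np.percentile(F2[:,0],[1,99]),len(F2))
E
```

```text
plate x@z80, dx/dy, dx/dz [0.0043 0.0066 0.0025]
foot y [-0.05358014  0.05447014] x [-0.0208187   0.02636927] z [0.00352547 0.01319992 0.0167361 ]
top foot [-0.05598624  0.0076285 ] [-0.0089281   0.02496604] 85
```

View pics/rect1.png

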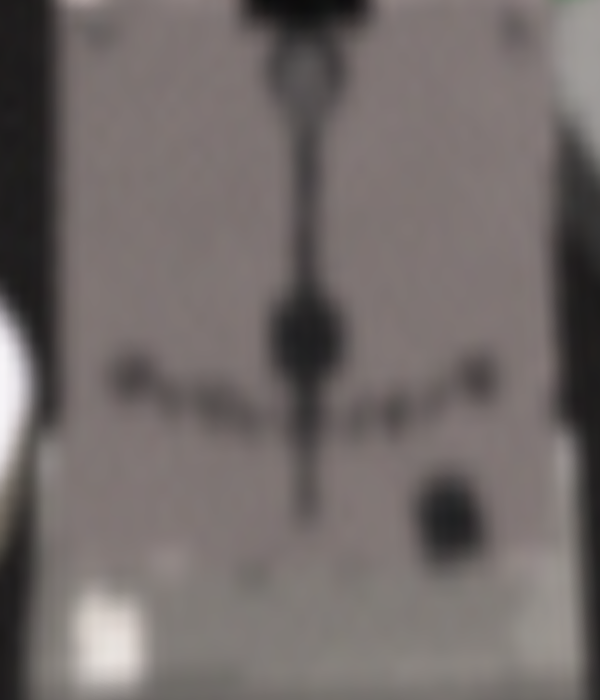

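The rectified crop shows the pivot near (305,100), the pointer vertical to (307,525) and the tab at (450,518), so the index is about 0.32 to 0.33. The plate is upright and centred to within 1 mm. Now I'll lower it onto the stud gently.

Run:
```python
from h import *
q=quat(-2.,0,1)
p=tcp_at(-2.,0,.157,0); 
move_l([p[0],p[1],.228],.06,q); hold(.4)
f0=np.mean([state()["ft_force"][2]]); print("f0",f0,state()["ee_pos"])
z=.228
while z>.214:
    z-=.0005; move_l([p[0],p[1],z],.01); hold(.1)
    s=state(); df=s["ft_force"][2]-f0; print(round(z,4),s["ee_pos"][2].round(4),df.round(2))
    if df>2.5: break
hold(.3); s=state(); print(s["time"],s["ft_force"],s["moment"],s["ee_pos"],s["finger_gap"])
np.save("z.npy",[z,f0])
```

```text
f0 -3.686608448354971 [ 0.48403528 -0.17350287  0.22810165]
0.2275 0.2275 -0.04
0.227 0.227 0.38
0.2265 0.2265 0.15
0.226 0.226 0.51
0.2255 0.2255 0.13
0.225 0.225 0.53
0.2245 0.2245 -0.62
0.224 0.224 0.48
0.2235 0.2235 1.02
0.223 0.223 -0.06
0.2225 0.2225 0.51
0.222 0.222 1.06
0.2215 0.2217 1.06
0.221 0.2215 4.67
16.3583 [-1.44529256  0.87686105  3.67097704] [1.01378139e-01 4.58068919e-01 2.36372752e-04] [ 0.48407132 -0.17353594  0.22145309] 0.025988110175828725
```

Contact is at z ≈ 0.222, with a press of a few newtons. Now I'll rock about the stud's ball centre in steps while watching the force.

```bash
cat >> h.py <<'E'
PSI=-2.
def rock(a0,a1,h,f0,n):
    for a in np.linspace(a0,a1,n+1)[1:]:
        move_l(tcp_at(PSI,-a,h),.05,quat(PSI,-a,1)); hold(.08); s=state()
        N=Ro.from_euler('z',PSI)*Ro.from_euler('x',-a); f=s["ft_force"]-[0,0,f0]; fn=N.inv().apply(f)
        print(round(a,3),"h",round(h,5),"gauge-frame force",fn.round(1),"t",s["time"])
        h+=np.clip((fn[2]-4.5)*.00008,-.0005,.0005)
    return h
E
python3 - <<'E'
from h import *
z,f0=np.load("z.npy"); f0=-3.6
h=rock(0,.325,z-.065,f0,5)
move_l(tcp_at(PSI,-.325,h),.02,quat(PSI,-.325,1))
hold(1.8); s=state(); print(s["time"],s["ee_pos"],tcp_at(PSI,-.325,h),s["ft_force"]-[0,0,f0],s["moment"]); np.save("h.npy",[h,.325])
d=get_image("side"); np.savez("side2.npz",**d)
from m import meas
r,c,F=meas(d,PSI,0,tcp_at(PSI,0,.157),dx=0)   # world-upright frame at the ball
f=d["frame"]; P=proj(d,tcp_at(PSI,-.3,.07))[0].astype(int)
crop=cv2.resize(f[P[1]-50:P[1]+50,P[0]-50:P[0]+50],None,fx=6,fy=6,interpolation=cv2.INTER_CUBIC); save(crop,"s2"); print(P)
save(np.hstack([crop[:600], np.zeros((600,1,3),np.uint8)]),"s2")
r2,c,F=meas(d,PSI,-.325,s["ee_pos"]); print("plate",c.round(4)); cv2.imwrite("pics/rect2.png",r2)
E
```

```text
0.065 h 0.156 gauge-frame force [-0.5 -3.5  8.6] t 16.8167
0.13 h 0.15633 gauge-frame force [ 0.5 -3.   8. ] t 17.275
0.195 h 0.15661 gauge-frame force [-0.1 -1.4  5.7] t 17.7333
0.26 h 0.1567 gauge-frame force [-0.8 -1.5  5.3] t 18.1917
0.325 h 0.15677 gauge-frame force [-0.4 -1.3  4.8] t 18.65
20.7 [ 0.53416351 -0.19647988  0.21266508] [ 0.53416966 -0.19646052  0.21274672] [0.85297126 0.17392144 0.5712356 ] [-0.26826296 -0.33482261  0.03419602]
[317 255]
plate [0.0041 0.0167 0.0047]
```

View pics/s2.png

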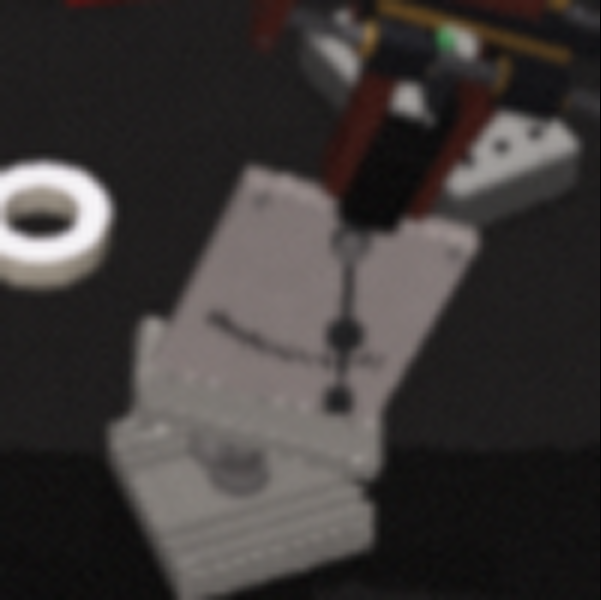

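View pics/rect2.png

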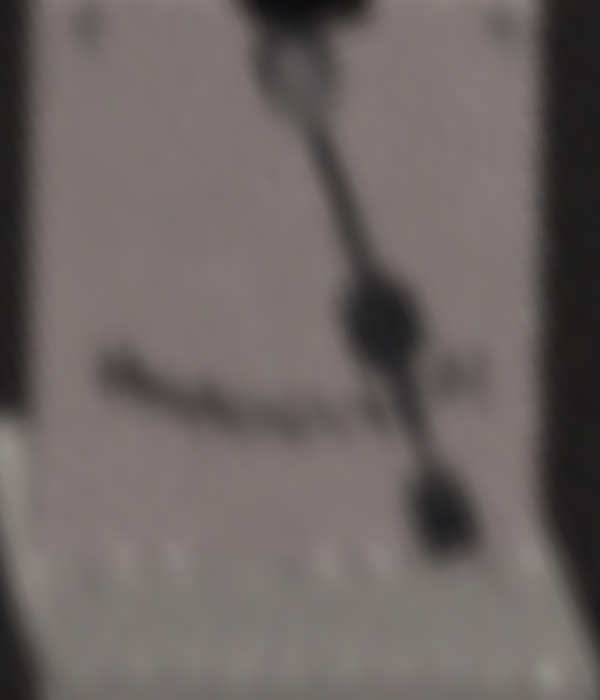

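The pointer and tab nearly coincide: pointer weight at (383,315), tab at (443,515) in the rectified crop. The press has fallen off, so I'll restore it and then measure the residual from averaged frames.

```bash
cat >> m.py <<'E'
def press(a,h,f0,lo=3.,hi=6.):
    N=(Ro.from_euler('z',PSI)*Ro.from_euler('x',-a)).as_matrix()[:,2]
    for _ in range(8):
        f=[]
        for _ in range(3): hold(.05); f.append((state()["ft_force"]-[0,0,f0])@N)
        fn=np.mean(f); print("h",round(h,5),"fn",round(fn,2))
        if lo<fn<hi: break
        h+=np.clip((fn-4.5)*.00006,-.00025,.00025); move_l(tcp_at(PSI,-a,h),.01,quat(PSI,-a,1))
    return h
def upright(n=8,tag="u"):
    ds=[get_image("side") for _ in range(n)]; d=dict(ds[0]); d["frame"]=np.mean([x["frame"] for x in ds],0).astype(np.float32); np.savez(tag+".npz",**d)
    return d
def columns(d,a,h):
    G=Ro.from_euler('z',PSI)*Ro.from_euler('x',-a); piv=tcp_at(PSI,-a,h)+G.apply([.011,0,.115-.157])
    # world-upright patch: columns = gauge-y horizontal, rows = down from pivot; 5 px/mm
    dy,dz=np.meshgrid(np.arange(-20,20,.2)/1e3,np.arange(-10,110,.2)/1e3)
    ey=np.array([-np.sin(PSI),np.cos(PSI),0]); W=piv+dy.ravel()[:,None]*ey-dz.ravel()[:,None]*[0,0,1]
    uv=proj(d,W).astype(np.float32).reshape(*dy.shape,2)
    g=cv2.remap(d["frame"],uv[...,0],uv[...,1],cv2.INTER_CUBIC).max(2)
    out=[]
    for r in range(0,600,20):
        row=g[r:r+20].mean(0); bg=np.median(row); w=np.clip(bg-12-row,0,None)
        w[:40]=0; w[160:]=0
        out.append((r/5-10+2, (w*dy[0]*1e3).sum()/max(w.sum(),1e-6), w.sum()))
    return g,np.array(out)
E
python3 - <<'E'
from m import *
h,a=np.load("h.npy"); h=press(a,h,-3.6); hold(1.2); np.save("h.npy",[h,a])
d=upright(); g,o=columns(d,a,h); cv2.imwrite("pics/up.png",g); print(state()["time"]); print(o.round(2))
E
```

```text
h 0.15679 fn 1.06
h 0.15659 fn 2.83
h 0.15649 fn 3.62
23.3
[[-8.00000e+00  1.78000e+00  1.69325e+03]
 [-4.00000e+00  1.45000e+00  1.74565e+03]
 [ 0.00000e+00  1.40000e+00  1.45317e+03]
 [ 4.00000e+00  1.08000e+00  1.02477e+03]
 [ 8.00000e+00  1.06000e+00  8.84840e+02]
 [ 1.20000e+01  1.23000e+00  9.84430e+02]
 [ 1.60000e+01  1.42000e+00  1.04483e+03]
 [ 2.00000e+01  1.54000e+00  1.00909e+03]
 [ 2.40000e+01  1.47000e+00  1.03108e+03]
 [ 2.80000e+01  1.32000e+00  1.07692e+03]
 [ 3.20000e+01  1.28000e+00  1.06305e+03]
 [ 3.60000e+01  1.34000e+00  1.55817e+03]
 [ 4.00000e+01  1.34000e+00  3.07435e+03]
 [ 4.40000e+01  1.42000e+00  4.28169e+03]
 [ 4.80000e+01  1.48000e+00  4.61864e+03]
 [ 5.20000e+01  1.47000e+00  4.27726e+03]
 [ 5.60000e+01  1.21000e+00  2.42504e+03]
 [ 6.00000e+01  1.39000e+00  7.82850e+02]
 [ 6.40000e+01  1.24000e+00  5.26420e+02]
 [ 6.80000e+01  1.07000e+00  7.57000e+02]
 [ 7.20000e+01  1.08000e+00  7.06430e+02]
 [ 7.60000e+01  1.02000e+00  9.31890e+02]
 [ 8.00000e+01  5.30000e-01  2.22977e+03]
 [ 8.40000e+01  4.70000e-01  3.46867e+03]
 [ 8.80000e+01  5.00000e-01  3.71882e+03]
 [ 9.20000e+01  4.40000e-01  3.12556e+03]
 [ 9.60000e+01 -3.00000e-02  1.45800e+03]
 [ 1.00000e+02 -2.56000e+00  1.89100e+01]
 [ 1.04000e+02  0.00000e+00  0.00000e+00]
 [ 1.08000e+02  0.00000e+00  0.00000e+00]][ WARN:0@13.463] global loadsave.cpp:1063 imwrite_ Unsupported depth image for selected encoder is fallbacked to CV_8U.
```

View pics/up.png

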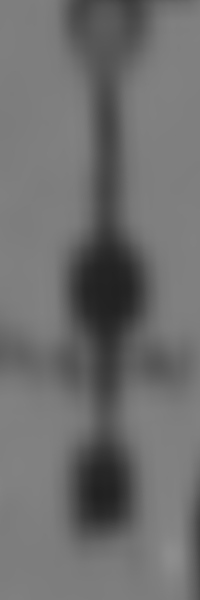

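The pointer column is at about 1.2 mm and the tab column at about 0.5 mm, so the gauge is over-rocked by roughly 0.007 rad. I'll trim to 0.318, check stillness and press, and re-measure.

Run:
```python
from m import *
h,a=np.load("h.npy"); a=.318
move_l(tcp_at(PSI,-a,h),.01,quat(PSI,-a,1)); h=press(a,h,-3.6); hold(2.5); h=press(a,h,-3.6); hold(1.0); np.save("h.npy",[h,a])
d=upright(6,"u2"); g,o=columns(d,a,h); s=state(); print(s["time"],s["finger_gap"],s["ft_force"])
k=lambda lo,hi:np.average(o[(o[:,0]>=lo)&(o[:,0]<=hi)],axis=0,weights=o[(o[:,0]>=lo)&(o[:,0]<=hi),2])[1]
print("stem",k(8,32),"weight",k(40,56),"low",k(64,76),"tab",k(84,92))
r,c,F=meas(d,PSI,-a,s["ee_pos"]); print("plate",c.round(4))
x=d["frame"]; save(cv2.resize(x[180:330,240:400],None,fx=4,fy=4,interpolation=cv2.INTER_CUBIC),"s3")
```

```text
h 0.15649 fn 5.83
h 0.15649 fn 8.23
h 0.15671 fn 6.75
h 0.15684 fn 5.53
28.4667 0.025742197883783513 [ 1.44077678 -0.50241059 -1.05583337]
stem 1.0384376232458823 weight 1.1546360443928352 low 1.2389775970298873 tab 1.026551006631142
plate [0.0042 0.0136 0.0067][ WARN:0@15.399] global loadsave.cpp:1063 imwrite_ Unsupported depth image for selected encoder is fallbacked to CV_8U.
```

View pics/s3.png

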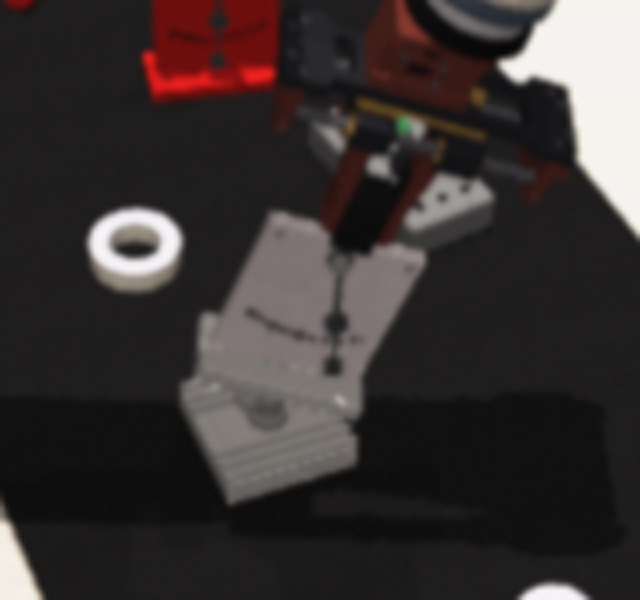

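The pointer and tab columns agree to about 0.2 mm. The gauge rests on the stud with about 3 to 5 N, upright fore and aft, and the bystanders in view haven't moved.

Run:
```python
from h import *
s=state(); print(s["time"],s["ft_force"],s["finger_force"]); print(job_done())
```

```text
28.4667 [ 1.44077678 -0.50241059 -1.05583337] 29.988841116428375
the job is handed in; nothing more can be done
None
```

I handed the job in at 28.5 s: the gauge is gripped and resting on the stud with about 3 N, rocked 0.318 rad sideways, and the settled pointer is within about 0.2 mm (0.002 rad) of the index tab by camera.

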